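Stand the cell test board up on its kickstand and hold it

TASK

The portable four-cell test board lies face down on the bench mat with its kickstand folded flat on its back. Flip the kickstand over centre until it rests open against its end stop, then take the board by its carry handle, raise it gently and stand it on the mat on its rubber feet and the kickstand. Finish while still gripping the handle, with the board upright and its weight on the mat, so that it cannot tip while leads are clipped on; leave everything else on the bench alone.

Things in the scene. Friction and masses are not known exactly. Their poses are not given: they have to be found in the camera images.
- board: Loose test board, 0.8 kg: mauve panel 240 mm wide, 200 tall, in a 44 mm deep aluminium frame, four pink cells on its face. Starts face down. Origin: on the mat under the panel's middle. Axes as it lies: z up, out of the back; x from handle to bottom edge; y along the width. Standing properly it leans 10 degrees back on its feet (cut at that angle) and kickstand: -x is then 10 degrees off vertical.
- handle (a point): Middle of the carry handle: black round bar, 16 mm diameter, 94 mm free length along board y, at board x -150, z 26 mm (26 above the mat as it lies); 44 mm free between bar and panel. The bar may turn in the fingers. Board standing: this point is 242 mm above the mat and 70 mm horizontally behind the bottom edge, on the side to which the board's x pointed as it lay.
- bottom_edge (a point): Middle of the front lower edge of the two black rubber feet, at board x 98, z 2 mm: the edge about which the board is raised from face down to standing (100 degrees, the handle going up and over towards this edge). The feet are 44 mm deep.
- kick_hinge (a point): Middle of the kickstand's hinge axis on the back, along board y, at board x 15, z 64 mm. Opening swings the kickstand's bar up from the handle side, over the top and down on the side of the bottom edge.
- kick_bar (a point): Middle of the orange foot bar of the U-shaped kickstand: round, 12 mm diameter, along board y, 68 mm free between the legs, 77 mm from the hinge axis. Folded it lies at board x -62, z 64 mm, with 14 mm free below it down to the back of the panel (44 mm above the mat).
- kickstand (a joint): Kickstand angle, rad: 0 folded flat on the back (at the start), 2.44 (140 degrees) fully open at its end stop. A toggle spring drives it back to 0 below about 1.3 and on to 2.44 beyond; moving the bar takes under 3 N.
- mat: Dark teal bench mat, 420 mm (its x) by 600 mm (its y), 3 mm thick, fixed; origin: centre of its underside, on the bench top.
- tester: Orange and white handheld meter, 165 x 75 x 37 mm, loose bystander; origin: centre of its underside.
- cell_tray: Grey tray with eight pink cells, 82 x 178 x 30 mm, loose bystander; origin: centre of its underside.
- pack: Green wrapped battery pack, 105 x 300 x 78 mm, loose bystander; origin: centre of its underside.
- screwdriver: Red-handled screwdriver, 190 mm long, loose bystander, lying on the bench.
- tape: Amber tape roll, 96 mm diameter, 24 mm high, lying flat, loose bystander; origin: centre of its underside.
- cleaner: White bottle with blue cap, 60 mm diameter, 150 mm high, standing, loose bystander; origin: centre of its underside.

How it is judged:
On the way, in this order (a step that is already met when the one before it is completed fails the run):
1. the kickstand is flipped over centre and rests open at its stop, the board still lying on its face (value of joint kickstand above 2.3 rad and angle between board's own z axis and vertical below 0.35 rad), for 0.2 s.
2. the board is raised by its handle (angle between board's own z axis and vertical above 1.2 rad and distance between the grasp point and handle below 0.065 m and contact force between the fingers and board above 1.5 N), for 0.1 s.
At the end, for the whole second after the job is handed in: Kickstand open (over 2.3 rad); board on the mat within 4.5 degrees of its 10-degree lean, feet edge below 12 mm, kickstand bar centre below 18 mm, over 2.5 N on the mat; fingers hold the handle (grasp point within 65 mm of its middle, over 1.5 N); at rest (value of joint kickstand above 2.3 rad and angle between board's own z axis and vertical between 1.665 and 1.825 rad and angle between board's own y axis and vertical between 1.5 and 1.64 rad and angle between board's own x axis and vertical above 2.8 rad and height (world z) of bottom_edge below 0.012 m and height (world z) of kick_bar below 0.018 m and contact force between board and mat above 2.5 N and x of bottom_edge in the frame of mat between -0.21 and 0.21 m and y of bottom_edge in the frame of mat between -0.3 and 0.3 m and x of kick_bar in the frame of mat between -0.21 and 0.21 m and y of kick_bar in the frame of mat between -0.3 and 0.3 m and distance between the grasp point and handle below 0.065 m and contact force between the fingers and board above 1.5 N and linear speed of board below 0.02 m/s and angular speed of board below 0.1 rad/s); the arm keeps its last pose, push and grip.
It fails at once if the board is dropped or slammed on the mat, or pressed on it with over 60 N (contact force between board and mat above 60 N).
It fails at once if another thing on the bench is moved by more than 25 mm (distance of any of tester, cell_tray, pack, screwdriver, tape, cleaner from where it was at the start of the episode above 0.025 m).
It also fails if it takes over 61 s, if anything falls off the work surface, if the arm or the gripper's body presses on something with over 40 N, if the wrist force passes 120 N, or if a joint passes its speed limit or range.

ROBOT

A 7-joint arm with a two-finger parallel gripper is mounted at the origin on the work surface. World frame = base frame: x ahead of the robot, y to its left, z up, the work surface at z = 0. Lengths are in m, angles in rad, forces in N, time in s.
With the tool pointing down it reaches from about 0.4 to 0.85 m from the base axis. Payload 4.5 kg.
Tool frame: the origin (TCP) lies midway between the tips of the shut fingers; the grasp point (between the pads) lies 19 mm behind it; z points along the fingers, y is the line along which they close (so a half turn about z gives the same grasp; the last joint's range is limited). The gripper opens to 88 mm and grips with 3 to 60 N. Pads are 18 mm wide; open, the fingers measure 123 mm over their backs; the gripper's body (75 mm by 187 mm) begins 45 mm behind the grasp point.
Start: joints at [-1.15, 0.689, -0.195, 1.565, 0.157, 0.902, -0.215], TCP at [0.236, 0.579, 0.239] pointing down, gripper open.
Joint ranges: [-3.01, 3.01], [-0.46, 2.08], [-1.47, 1.51], [0.13, 2.56], [-1, 4.14], [0.04, 2.09], [-2.66, 2.66]. Speed limits (rad/s): [2.57, 2.57, 3.14, 3.14, 3.14, 3.14, 3.14].

INTERFACE

Orientations are given as a unit quaternion [x, y, z, w].
In Python, from plant import r gives the robot as it stands.
- The arm moves only by the tool carry_out, never from a script. Its argument "plan" is a list of rows, each an object with "rot": the turn, a rotation vector about the tool's x, y, z in rad, a list of three; "xyz": the shift along the tool's x, y, z in m, a list of three; "grip": the closure in counts, from 0 (fully open) to 255 (shut). In form: [{"rot": [wx, wy, wz], "xyz": [dx, dy, dz], "grip": grip}, ...]. A call has 1 to 8 rows; each row is the pose to reach, as a shift and turn from the pose commanded when the call began, along the tool's axes at that moment; what a row does not reach only later rows make up. A row lasts 1/12 s, in which the tool goes at most 41.7 mm and 7.16 degrees, less where a joint would pass 70% of its speed; a pose out of reach is approached as far as the arm can. A call with a gripper value outside its range is refused whole. The fingers move at their own pace and stop on an object; "squeeze" is the grip in N (left out, the last holds). Time passes only in rows, so rows that repeat a pose let the fingers close. It gives the time, the measured TCP pose, the force, the opening and the grip force at its end, in the units of the state.
- r.get_state(): the state, without advancing time (a new reading comes with each control period).
- r.snapshot(name): name is "scene" or "top" or "wrist"; returns the picture (480x640x3 uint8, red, green, blue); there is no depth.
- r.camera_params(name): a dict with "fx", "fy", "cx", "cy" (pixels), "position" and "attitude" of the camera in the world; the wrist camera has in their place "hand_eye" (4x4, takes a point from camera to tool coordinates, whose origin is the TCP and whose axes are the flange's). Camera axes: x right, y down, z forward; pixel columns grow to the right and rows downward; lengths in m; the calibration is good to about 2 mm. A picture is of the moment at which its call begins: read the wrist's pose just before it. camera_params takes no time and is no camera call.
- r.finish_job(): hands the job in; it is judged then, once.
The state is a dict: "clock": time; "q": joint angles; "qd": joint speeds; "joint_torque": joint torques, N m; "tool_pos": TCP position; "eef_rot": TCP orientation; "contact_force": force on the tool from outside, world axes, zero at the start; "moment": the same for the moment, N m; "opening": opening from 0.0 (shut) to 1.0 (fully open); "finger_force": force on a finger pad.
Only numpy, scipy, OpenCV 4.12 (cv2) and the standard library are available. Lean on these libraries where they do the work, as an engineer would, in place of code of your own. Each camera call takes 0.05 s, during which the arm holds its last target. There are 200 camera calls.

## Working session

There is one attempt and no reset: what is moved stays moved. The work goes in short steps, Python scripts to look and compute and a tool call to move; the robot and the scene stay as the last step left them, time stands still between calls to the robot, and variables do not carry over. Pictures are saved under pics/ and viewed, at most 10 in all, crops included, and the job is handed in when it is done.

Besides the shell and the picture viewer there is one more tool, called after ">>>" in YAML: its name, and indented under it one key for each argument. carry_out: Moves the arm, as the interface text tells. Its arguments: {"type":"object","properties":{"plan":{"type":"array"},"squeeze":{"type":"number"}},"required":["plan"]}

```bash
mkdir -p pics; ls; python3 - <<'E'
from plant import r
import cv2
for n in("scene","top"):
    cv2.imwrite(f"pics/{n}0.png",r.snapshot(n)[:,:,::-1]); print(n,r.camera_params(n))
print(r.camera_params("wrist")); print(r.get_state())
E
```

```text
pics
scene {'fx': 517.9636753685057, 'fy': 517.9636753685057, 'cx': 317.950296387945, 'cy': 243.96657477683473, 'position': array([ 0.85431726, -0.77214485,  1.30192419]), 'attitude': array([ 0.93457224,  0.20903761, -0.06324253, -0.28085297])}
top {'fx': 498.90654121747224, 'fy': 498.90654121747224, 'cx': 332.0912895813157, 'cy': 246.88550320097787, 'position': array([ 0.2544342 , -0.04288654,  1.32943822]), 'attitude': array([-0.69779191,  0.71068807, -0.06494553,  0.06157107])}
{'fx': 391.4825700536247, 'fy': 391.4825700536247, 'cx': 322.52717407502644, 'cy': 239.45930427657518, 'hand_eye': array([[ 1.11797590e-03, -9.62901963e-01, -2.69849142e-01,
         6.95283996e-02],
       [ 9.99999039e-01,  8.55378317e-04,  1.09071819e-03,
         4.39034991e-04],
       [-8.19431578e-04, -2.69850102e-01,  9.62901995e-01,
        -1.45311187e-01],
       [ 0.00000000e+00,  0.00000000e+00,  0.00000000e+00,
         1.00000000e+00]])}
{'clock': 0.1, 'q': array([-1.15023123,  0.68989495, -0.19452679,  1.56622611,  0.15731977,
        0.90250093, -0.21510846]), 'qd': array([ 4.23982531e-05, -1.88679722e-03,  4.08673341e-05, -2.84605843e-03,
        4.09400278e-04,  1.35402118e-05,  6.26874965e-04]), 'joint_torque': array([-3.34271477e-03, -5.28500926e+01, -1.27184965e+00, -1.53839689e+01,
       -5.27312513e-02,  1.92580272e-03,  3.35993309e-05]), 'tool_pos': array([0.23557638, 0.57829722, 0.23799734]), 'eef_rot': array([ 1.92138407e-01,  9.81367497e-01, -8.12772373e-04, -9.25294744e-05]), 'contact_force': array([-0.3670678 ,  0.47524278, -0.46289016]), 'moment': array([-0.00974495, -0.00103666, -0.03260702]), 'finger_force': 0.0, 'opening': 1.000432307950108}
```

View pics/scene0.png

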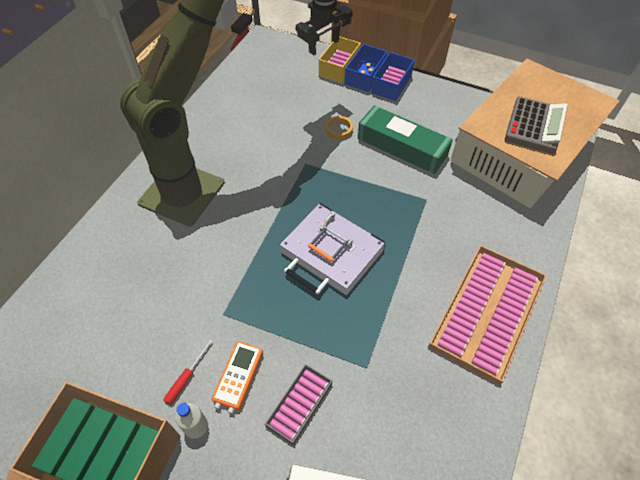

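View pics/top0.png

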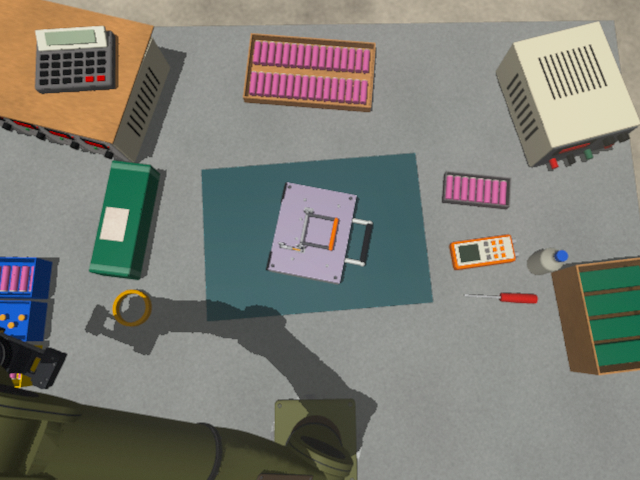

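The top view shows the board near pixel (315,232). Its handle points right (world -y) at (362,243), the orange bar is at (334,233), and the hinge is at about (307,230). The bystanders are all clear of the board.

```bash
cat > h.py <<'E'
from plant import r
import cv2, numpy as np
from scipy.spatial.transform import Rotation as R
def cast(cam,px,z):
    c=r.camera_params(cam); px=np.atleast_2d(px).astype(float)
    d=np.c_[(px[:,0]-c["cx"])/c["fx"],(px[:,1]-c["cy"])/c["fy"],np.ones(len(px))]
    d=R.from_quat(c["attitude"]).apply(d); p=np.asarray(c["position"])
    return p+d*((z-p[2])/d[:,2])[:,None]
def blob(hsv,lo,hi,box):
    m=cv2.inRange(hsv,np.array(lo),np.array(hi)); k=np.zeros_like(m); x0,y0,x1,y1=box; k[y0:y1,x0:x1]=m[y0:y1,x0:x1]
    n,l,s,c=cv2.connectedComponentsWithStats(k); i=1+np.argmax(s[1:,4])
    return np.argwhere(l==i)[:,::-1]
E
python3 - <<'E'
from h import *
B={"top":(255,165,400,300),"scene":(270,190,400,310)}
for n in B:
    h=cv2.cvtColor(r.snapshot(n),cv2.COLOR_RGB2HSV)
    print(n,h[255 if n=="top" else 255,300 if n=="top" else 360],h[243,366] if n=="top" else h[280,305],h[230,215])
    for nm,lo,hi,z in(("bar",(5,150,120),(20,255,255),.067),("panel",(120,18,90),(160,90,255),.047),("handle",(0,0,0),(180,255,55),.029),("mat",(80,90,20),(100,255,140),.003)):
        p=blob(h,lo,hi,B[n] if nm!="mat" else (190,130,450,370)); w=cast(n,p,z)[:,:2].astype(np.float32)
        c,s,a=cv2.minAreaRect(w*1000); print(nm,len(p),p.mean(0),"rect",np.round(c,1),np.round(s,1),round(a,2),"mean",w.mean(0).round(4))
        if nm=="panel": print(cv2.boxPoints((c,s,a)).round(0).tolist())
E
```

```text
top [139  29 185] [105  10  50] [ 92  91 101]
bar 127 [333.03149606 233.62992126] rect [518.  -54.3] [10.2 83.8] 77.8 mean [ 0.5178 -0.0542]
panel 5160 [311.3874031  232.49437984] rect [528.8   0.8] [193.  240.3] 77.98 mean [0.5268 0.0024]
[[391.0, -69.0], [626.0, -119.0], [666.0, 70.0], [431.0, 120.0]]
handle 226 [365.96902655 242.57079646] rect [ 499.4 -141.2] [ 16.2 102.5] 77.89 mean [ 0.5    -0.1415]
mat 18472 [311.33737549 224.05050888] rect [530.6  -2.9] [414.1 594.7] 3.68 mean [0.5606 0.0037]
scene [137  25 218] [90 32 63] [ 45   8 183]
bar 92 [320.35869565 252.02173913] rect [523.4 -55. ] [12.3 84.2] 78.17 mean [ 0.5232 -0.056 ]
panel 3473 [333.30319608 246.03167291] rect [536.2  -3.7] [192.9 239.5] 77.81 mean [ 0.5422 -0.0085]
[[399.0, -73.0], [633.0, -123.0], [674.0, 65.0], [439.0, 116.0]]
handle 201 [300.20895522 280.1641791 ] rect [ 504.7 -149.3] [ 42.3 110.8] 66.67 mean [ 0.5015 -0.1432]
mat 66 [388.01515152 189.42424242] rect [604.7 289.9] [154.3  10.1] 3.87 mean [0.602  0.2915]
```

>>> carry_out:
  plan:
    - {"rot":[0,0,0],"xyz":[-0.04,-0.04,0],"grip":0}
    - {"rot":[0,0,-0.05],"xyz":[-0.08,-0.075,0],"grip":0}
    - {"rot":[0,0,-0.1],"xyz":[-0.12,-0.115,0],"grip":0}
    - {"rot":[0,0,-0.15],"xyz":[-0.16,-0.15,0],"grip":0}
    - {"rot":[0,0,-0.177],"xyz":[-0.19,-0.18,0],"grip":0}
    - {"rot":[0,0,-0.177],"xyz":[-0.22,-0.21,0],"grip":0}
    - {"rot":[0,0,-0.177],"xyz":[-0.25,-0.24,0],"grip":0}
    - {"rot":[0,0,-0.177],"xyz":[-0.28,-0.265,0],"grip":0}

```text
clock: 0.87
tool_pos: [0.373, 0.273, 0.2388]
eef_rot: [0.104, 0.995, -0.0, -0.0]
contact_force: [0.7, -0.6, 0.5]
opening: 1.002
finger_force: 0.0
```

```bash
cat >> h.py <<'E'
YAW=np.deg2rad(78); X=np.array([np.cos(YAW),np.sin(YAW),0]); Z=np.array([0,0,1.]); O=np.array([.532,.0055,.003])
TR=np.c_[np.cross(X,-Z),X,-Z]           # tool axes wanted: y along board x, z down
def rel(*targets):
    s=r.get_state(); T=R.from_quat(s["eef_rot"]); p=np.array(s["tool_pos"])
    print("t",round(s["clock"],2),"pos",p.round(4),"F",np.round(s["contact_force"],1),"open",round(s["opening"],3),"ff",round(s["finger_force"],1))
    for t in targets: print(" xyz",T.inv().apply(np.asarray(t)-p).round(4),"rot",(T.inv()*R.from_matrix(TR)).as_rotvec().round(3))
E
python3 -c "
from h import *
rel([.5205,-.055,.14],[.5205,-.055,.055])"
```

```text
t 0.87 pos [0.373  0.273  0.2388] F [ 0.7 -0.6  0.5] open 1.002 ff 0.0
 xyz [-0.2124 -0.2902  0.0988] rot [-0. -0.  0.]
 xyz [-0.2124 -0.2902  0.1838] rot [-0. -0.  0.]
```

>>> carry_out:
  plan:
    - {"rot":[0,0,0],"xyz":[-0.025,-0.033,0.01],"grip":0}
    - {"rot":[0,0,0],"xyz":[-0.05,-0.066,0.02],"grip":0}
    - {"rot":[0,0,0],"xyz":[-0.075,-0.1,0.03],"grip":0}
    - {"rot":[0,0,0],"xyz":[-0.1,-0.133,0.04],"grip":0}
    - {"rot":[0,0,0],"xyz":[-0.125,-0.166,0.05],"grip":0}
    - {"rot":[0,0,0],"xyz":[-0.15,-0.2,0.06],"grip":0}
    - {"rot":[0,0,0],"xyz":[-0.175,-0.233,0.07],"grip":0}
    - {"rot":[0,0,0],"xyz":[-0.2,-0.265,0.08],"grip":0}

```text
clock: 1.53
tool_pos: [0.5102, -0.0207, 0.1602]
eef_rot: [0.105, 0.994, 0.0, -0.0]
contact_force: [-0.5, 1.3, -0.2]
opening: 0.997
finger_force: 0.0
```

>>> carry_out:
  plan:
    - {"rot":[0,0,0],"xyz":[-0.012,-0.025,0.02],"grip":0}
    - {"rot":[0,0,0],"xyz":[-0.012,-0.025,0.02],"grip":0}
    - {"rot":[0,0,0],"xyz":[-0.012,-0.025,0.02],"grip":0}

```text
clock: 1.78
tool_pos: [0.5156, -0.0477, 0.1395]
eef_rot: [0.107, 0.994, -0.0, -0.001]
contact_force: [-0.4, 0.3, -0.0]
opening: 0.999
finger_force: 0.0
```

```bash
python3 -c "
from h import *
rel([.5205,-.055,.055])
s=r.get_state();T=R.from_quat(s['eef_rot']);im=r.snapshot('wrist');cv2.imwrite('pics/w1.png',im[:,:,::-1])
c=r.camera_params('wrist');H=np.array(c['hand_eye'])
p=blob(cv2.cvtColor(im,cv2.COLOR_RGB2HSV),(5,150,100),(20,255,255),(0,0,640,480))
d=np.c_[(p[:,0]-c['cx'])/c['fx'],(p[:,1]-c['cy'])/c['fy'],np.ones(len(p))]@H[:3,:3].T
d=T.apply(d);o=T.apply(H[:3,3])+s['tool_pos'];w=o+d*((.067-o[2])/d[:,2])[:,None]
print(p.mean(0),cv2.minAreaRect((w[:,:2]*1000).astype(np.float32)))"
```

```text
t 1.78 pos [ 0.5156 -0.0477  0.1395] F [-0.4  0.3 -0. ] open 0.999 ff 0.0
 xyz [-0.0065 -0.006   0.0845] rot [-0.001 -0.002 -0.005]
[313.31154157 260.06860371] ((521.2951049804688, -53.560760498046875), (11.048413276672363, 86.85047912597656), 78.20957946777344)
```

View pics/w1.png

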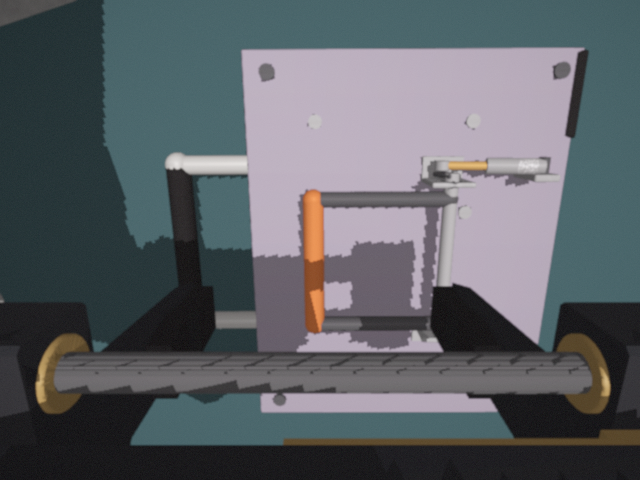

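The bar is at pixel (313,260) between the fingers. The wrist ray puts it at (0.521, -0.054), which agrees with the other views, so I'm descending.

>>> carry_out:
  plan:
    - {"rot":[0,0,-0.005],"xyz":[-0.006,-0.005,0.03],"grip":60}
    - {"rot":[0,0,-0.005],"xyz":[-0.006,-0.005,0.05],"grip":80}
    - {"rot":[0,0,-0.005],"xyz":[-0.006,-0.005,0.065],"grip":80}
    - {"rot":[0,0,-0.005],"xyz":[-0.006,-0.005,0.076],"grip":80}
    - {"rot":[0,0,-0.005],"xyz":[-0.006,-0.005,0.083],"grip":80}
    - {"rot":[0,0,-0.005],"xyz":[-0.006,-0.005,0.083],"grip":140}
    - {"rot":[0,0,-0.005],"xyz":[-0.006,-0.005,0.083],"grip":180}
    - {"rot":[0,0,-0.005],"xyz":[-0.006,-0.005,0.083],"grip":255}
  squeeze: 5

```text
clock: 2.5
tool_pos: [0.5217, -0.051, 0.0586]
eef_rot: [0.102, 0.995, 0.0, 0.001]
contact_force: [0.5, 0.6, 0.1]
opening: 0.482
finger_force: 0.0
```

>>> carry_out:
  plan:
    - {"rot":[0,0,0],"xyz":[0,0,0],"grip":255}
    - {"rot":[0,0,0],"xyz":[0,0,0],"grip":255}
    - {"rot":[0,0,0],"xyz":[0,0,0],"grip":255}
    - {"rot":[0,0,0],"xyz":[0,0,0],"grip":255}

```text
clock: 2.83
tool_pos: [0.5213, -0.0519, 0.058]
eef_rot: [0.102, 0.995, -0.0, 0.0]
contact_force: [-0.7, -6.4, 1.0]
opening: 0.181
finger_force: 3.7
```

```bash
python3 -c "
from h import *
rel()
for k in range(0,141,10):
    a=np.deg2rad(k); print(k, 'dy',round(.077*(1-np.cos(a)),4),'dz',round(-.077*np.sin(a),4))"
```

```text
t 2.83 pos [ 0.5213 -0.0519  0.058 ] F [-0.7 -6.4  1. ] open 0.181 ff 3.7
0 dy 0.0 dz -0.0
10 dy 0.0012 dz -0.0134
20 dy 0.0046 dz -0.0263
30 dy 0.0103 dz -0.0385
40 dy 0.018 dz -0.0495
50 dy 0.0275 dz -0.059
60 dy 0.0385 dz -0.0667
70 dy 0.0507 dz -0.0724
80 dy 0.0636 dz -0.0758
90 dy 0.077 dz -0.077
100 dy 0.0904 dz -0.0758
110 dy 0.1033 dz -0.0724
120 dy 0.1155 dz -0.0667
130 dy 0.1265 dz -0.059
140 dy 0.136 dz -0.0495
```

>>> carry_out:
  plan:
    - {"rot":[0,0,0],"xyz":[0,-0.002,0.002],"grip":255}
    - {"rot":[0,0,0],"xyz":[0,-0.003,0.002],"grip":255}
    - {"rot":[0,0,0],"xyz":[0,-0.003,0.002],"grip":255}
    - {"rot":[0,0,0],"xyz":[0,-0.003,0.002],"grip":255}

```text
clock: 3.17
tool_pos: [0.5212, -0.0539, 0.056]
eef_rot: [0.102, 0.995, 0.001, 0.001]
contact_force: [-0.9, 2.0, 5.4]
opening: 0.129
finger_force: 5.0
```

>>> carry_out:
  plan:
    - {"rot":[0,0,0],"xyz":[0,0.001,-0.008],"grip":255}
    - {"rot":[0,0,0],"xyz":[0,0.001,-0.0134],"grip":255}
    - {"rot":[0,0,0],"xyz":[0,0.0025,-0.02],"grip":255}
    - {"rot":[0,0,0],"xyz":[0,0.0046,-0.0263],"grip":255}
    - {"rot":[0,0,0],"xyz":[0,0.007,-0.0325],"grip":255}
    - {"rot":[0,0,0],"xyz":[0,0.0103,-0.0385],"grip":255}
    - {"rot":[0,0,0],"xyz":[0,0.014,-0.044],"grip":255}
    - {"rot":[0,0,0],"xyz":[0,0.018,-0.0495],"grip":255}

```text
clock: 3.83
tool_pos: [0.5239, -0.0389, 0.1059]
eef_rot: [0.103, 0.995, -0.001, -0.0]
contact_force: [0.5, -5.8, 0.7]
opening: 0.134
finger_force: 5.0
```

>>> carry_out:
  plan:
    - {"rot":[0,0,0],"xyz":[0,0.0046,-0.005],"grip":255}
    - {"rot":[0,0,0],"xyz":[0,0.0095,-0.0095],"grip":255}
    - {"rot":[0,0,0],"xyz":[0,0.0205,-0.0172],"grip":255}
    - {"rot":[0,0,0],"xyz":[0,0.0327,-0.0229],"grip":255}
    - {"rot":[0,0,0],"xyz":[0,0.0456,-0.0263],"grip":255}
    - {"rot":[0,0,0],"xyz":[0,0.059,-0.0275],"grip":255}
    - {"rot":[0,0,0],"xyz":[0,0.0724,-0.0263],"grip":255}
    - {"rot":[0,0,0],"xyz":[0,0.0853,-0.0229],"grip":255}

```text
clock: 4.5
tool_pos: [0.542, 0.0473, 0.1292]
eef_rot: [0.102, 0.995, 0.0, 0.001]
contact_force: [1.2, -1.1, 0.9]
opening: 0.132
finger_force: 5.0
```

>>> carry_out:
  plan:
    - {"rot":[0,0,0],"xyz":[0,0.006,0.003],"grip":255}
    - {"rot":[0,0,0],"xyz":[0,0.0122,0.0057],"grip":255}
    - {"rot":[0,0,0],"xyz":[0,0.018,0.0095],"grip":255}
    - {"rot":[0,0,0],"xyz":[0,0.0232,0.0134],"grip":255}
    - {"rot":[0,0,0],"xyz":[0,0.028,0.018],"grip":255}
    - {"rot":[0,0,0],"xyz":[0,0.031,0.021],"grip":255}
    - {"rot":[0,0,0],"xyz":[0,0.031,0.021],"grip":255}

```text
clock: 5.08
tool_pos: [0.5484, 0.0782, 0.1064]
eef_rot: [0.102, 0.995, 0.001, 0.0]
contact_force: [2.4, 4.3, 0.8]
opening: 0.135
finger_force: 5.0
```

>>> carry_out:
  plan:
    - {"rot":[0,0,0],"xyz":[0,0,0],"grip":140}
    - {"rot":[0,0,0],"xyz":[0,0,0],"grip":140}
    - {"rot":[0,0,0],"xyz":[0,0,0],"grip":140}
    - {"rot":[0,0,0],"xyz":[0,0,-0.015],"grip":140}
    - {"rot":[0,0,0],"xyz":[0,0,-0.035],"grip":140}
    - {"rot":[0,0,0],"xyz":[0,-0.03,-0.06],"grip":140}
    - {"rot":[0,0,0],"xyz":[0,-0.065,-0.06],"grip":140}
    - {"rot":[0,0,0],"xyz":[0,-0.1,-0.06],"grip":140}

```text
clock: 5.75
tool_pos: [0.527, -0.0227, 0.1683]
eef_rot: [0.102, 0.995, -0.001, 0.0]
contact_force: [0.8, -1.2, -0.2]
opening: 0.45
finger_force: 0.0
```

>>> carry_out:
  plan:
    - {"rot":[0,0,0],"xyz":[0,-0.04,0],"grip":140}
    - {"rot":[0,0,0],"xyz":[0,-0.08,0],"grip":140}
    - {"rot":[0,0,0],"xyz":[0,-0.11,0],"grip":140}
    - {"rot":[0,0,0],"xyz":[0,-0.11,0],"grip":140}

```text
clock: 6.08
tool_pos: [0.5006, -0.1386, 0.1664]
eef_rot: [0.109, 0.994, -0.004, -0.003]
contact_force: [-0.9, 0.7, -0.2]
opening: 0.455
finger_force: 0.0
```

```bash
python3 - <<'E'
from h import *
rel()
s=r.get_state();T=R.from_quat(s['eef_rot']);im=r.snapshot('wrist')
sc=r.snapshot('top'); cv2.imwrite('pics/w2.png',np.hstack([cv2.resize(im,(400,300)),cv2.resize(sc[140:340,190:457],(400,300))])[:,:,::-1])
E
```

```text
t 6.08 pos [ 0.5006 -0.1386  0.1664] F [-0.9  0.7 -0.2] open 0.455 ff 0.0
```

View pics/w2.png

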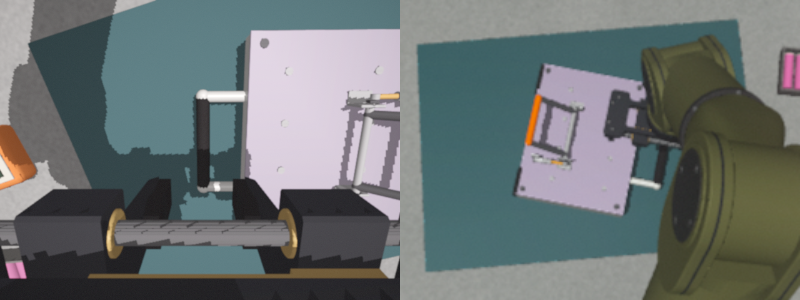

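The kickstand is open, with the orange bar now on the bottom-edge side. The handle shows at about (325,227) in full-size wrist pixels, so I'll measure it next.

```bash
python3 - <<'E'
from h import *
s=r.get_state();T=R.from_quat(s['eef_rot']);im=r.snapshot('wrist')
c=r.camera_params('wrist');H=np.array(c['hand_eye'])
def wc(p,z):
    p=np.atleast_2d(p)
    d=np.c_[(p[:,0]-c['cx'])/c['fx'],(p[:,1]-c['cy'])/c['fy'],np.ones(len(p))]@H[:3,:3].T
    d=T.apply(d);o=T.apply(H[:3,3])+s['tool_pos'];return o+d*((z-o[2])/d[:,2])[:,None]
g=cv2.cvtColor(im,cv2.COLOR_RGB2HSV)
p=blob(g,(0,0,0),(180,255,45),(305,150,350,285)); print(len(p),p.min(0),p.max(0))
print([(y,p[p[:,1]==y][:,0].min(),p[p[:,1]==y][:,0].max()) for y in range(165,285,20) if (p[:,1]==y).any()])
print(cv2.minAreaRect((wc(p,.029)[:,:2]*1000).astype(np.float32)))
print(wc([[325,157],[325,298]],.029))
p=blob(cv2.cvtColor(r.snapshot("top"),cv2.COLOR_RGB2HSV),(5,150,100),(20,255,255),(220,170,320,300))
print("bar open",cv2.minAreaRect((cast("top",p,.1165)[:,:2]*1000).astype(np.float32)), "expect",O+X*.074)
rel()
E
```

```text
849 [305 237] [323 284]
[(245, np.int64(305), np.int64(322)), (265, np.int64(305), np.int64(323))]
((528.2372436523438, -142.2904510498047), (13.887323379516602, 37.92525863647461), 77.38114166259766)
[[ 0.45390994 -0.11822674  0.029     ]
 [ 0.55993505 -0.14044398  0.029     ]]
bar open ((546.1468505859375, 81.66934204101562), (11.227373123168945, 85.96134185791016), 76.78085327148438) expect [0.54738547 0.07788292 0.003     ]
t 6.28 pos [ 0.5048 -0.1277  0.167 ] F [0.5 0.4 0.6] open 0.448 ff 0.0
```

```bash
python3 - <<'E'
from h import *
r.snapshot('wrist')
s=r.get_state();T=R.from_quat(s['eef_rot']);im=r.snapshot('wrist')
c=r.camera_params('wrist');H=np.array(c['hand_eye'])
def wc(p,z):
    p=np.atleast_2d(p)
    d=np.c_[(p[:,0]-c['cx'])/c['fx'],(p[:,1]-c['cy'])/c['fy'],np.ones(len(p))]@H[:3,:3].T
    d=T.apply(d);o=T.apply(H[:3,3])+s['tool_pos'];return o+d*((z-o[2])/d[:,2])[:,None]
print(s['tool_pos'])
g=cv2.cvtColor(im,cv2.COLOR_RGB2HSV)
p=blob(g,(0,0,0),(180,75,62),(270,120,350,285)); print(len(p),p.min(0),p.max(0))
print(cv2.minAreaRect((wc(p,.029)[:,:2]*1000).astype(np.float32)))
cv2.imwrite('pics/w3.png',im[100:400,200:500,::-1])
rel()
E
```

```text
[ 0.50513884 -0.12716911  0.16706047]
2662 [296 154] [318 284]
((499.5419006347656, -136.97474670410156), (16.530723571777344, 98.77503967285156), 78.2831802368164)
t 6.38 pos [ 0.5053 -0.127   0.1671] F [-0.4  1.1 -0.2] open 0.452 ff 0.0
```

View pics/w3.png

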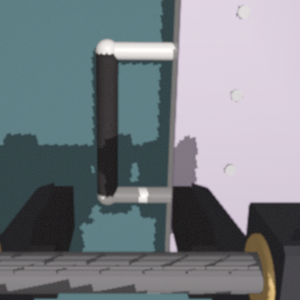

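The handle bar runs from crop pixel (106,50) to (106,195). Its measured width is 16.5 mm against 16 given, and its centre is at (0.4995, -0.137). That agrees with the open bar: the board slid about 4 mm along its x.

```bash
python3 -c "
from h import *
rel([.4995,-.137,.012])"
```

```text
t 6.38 pos [ 0.5053 -0.127   0.1671] F [-0.4  1.1 -0.2] open 0.452 ff 0.0
 xyz [ 0.0036 -0.0111  0.1551] rot [ 0.001 -0.     0.007]
```

>>> carry_out:
  plan:
    - {"rot":[0,0,0.007],"xyz":[0.0036,-0.011,0.02],"grip":140}
    - {"rot":[0,0,0.007],"xyz":[0.0036,-0.011,0.045],"grip":140}
    - {"rot":[0,0,0.007],"xyz":[0.0036,-0.011,0.07],"grip":140}
    - {"rot":[0,0,0.007],"xyz":[0.0036,-0.011,0.095],"grip":140}
    - {"rot":[0,0,0.007],"xyz":[0.0036,-0.011,0.115],"grip":140}
    - {"rot":[0,0,0.007],"xyz":[0.0036,-0.011,0.13],"grip":140}
    - {"rot":[0,0,0.007],"xyz":[0.0036,-0.011,0.143],"grip":140}
    - {"rot":[0,0,0.007],"xyz":[0.0036,-0.011,0.15],"grip":140}

```text
clock: 7.05
tool_pos: [0.4992, -0.1369, 0.0156]
eef_rot: [0.104, 0.995, 0.0, -0.001]
contact_force: [0.5, 0.6, 0.6]
opening: 0.453
finger_force: 0.0
```

```bash
python3 -c "
from h import *
rel([.4995,-.137,.012])"
```

```text
t 7.05 pos [ 0.4992 -0.1369  0.0156] F [0.5 0.6 0.6] open 0.453 ff 0.0
 xyz [-0.0003 -0.      0.0036] rot [ 0.001 -0.002  0.001]
```

>>> carry_out:
  plan:
    - {"rot":[0,0,0],"xyz":[0,0,0.003],"grip":180}
    - {"rot":[0,0,0],"xyz":[0,0,0.003],"grip":200}
    - {"rot":[0,0,0],"xyz":[0,0,0.003],"grip":255}
    - {"rot":[0,0,0],"xyz":[0,0,0.003],"grip":255}
    - {"rot":[0,0,0],"xyz":[0,0,0.003],"grip":255}
    - {"rot":[0,0,0],"xyz":[0,0,0.003],"grip":255}
    - {"rot":[0,0,0],"xyz":[0,0,0.003],"grip":255}
    - {"rot":[0,0,0],"xyz":[0,0,0.003],"grip":255}
  squeeze: 20

```text
clock: 7.72
tool_pos: [0.5, -0.1384, 0.0147]
eef_rot: [0.106, 0.994, 0.0, 0.001]
contact_force: [0.4, 2.7, 5.9]
opening: 0.171
finger_force: 20.0
```

```bash
python3 -c "
from h import *
rel()
# handle about bottom edge: along X -0.248, up 0.024
for k in range(0,101,4):
    a=np.deg2rad(k); print(k,'dy',round(.248-.248*np.cos(a)+.024*np.sin(a),4),'dz',round(-(.248*np.sin(a)+.024*np.cos(a)-.024),4))"
```

```text
t 7.72 pos [ 0.5    -0.1384  0.0147] F [0.4 2.7 5.9] open 0.171 ff 20.0
0 dy 0.0 dz -0.0
4 dy 0.0023 dz -0.0172
8 dy 0.0058 dz -0.0343
12 dy 0.0104 dz -0.051
16 dy 0.0162 dz -0.0674
20 dy 0.0232 dz -0.0834
24 dy 0.0312 dz -0.0988
28 dy 0.0403 dz -0.1136
32 dy 0.0504 dz -0.1278
36 dy 0.0615 dz -0.1412
40 dy 0.0734 dz -0.1538
44 dy 0.0863 dz -0.1655
48 dy 0.0999 dz -0.1764
52 dy 0.1142 dz -0.1862
56 dy 0.1292 dz -0.195
60 dy 0.1448 dz -0.2028
64 dy 0.1609 dz -0.2094
68 dy 0.1773 dz -0.2149
72 dy 0.1942 dz -0.2193
76 dy 0.2113 dz -0.2224
80 dy 0.2286 dz -0.2244
84 dy 0.2459 dz -0.2252
88 dy 0.2633 dz -0.2247
92 dy 0.2806 dz -0.223
96 dy 0.2978 dz -0.2201
100 dy 0.3147 dz -0.2161
```

>>> carry_out:
  plan:
    - {"rot":[0,0,0],"xyz":[0,0.0005,-0.004],"grip":255}
    - {"rot":[0,0,0],"xyz":[0,0.001,-0.009],"grip":255}
    - {"rot":[0,0,0],"xyz":[0,0.0023,-0.0172],"grip":255}
    - {"rot":[0,0,0],"xyz":[0,0.004,-0.0257],"grip":255}
    - {"rot":[0,0,0],"xyz":[0,0.0058,-0.0343],"grip":255}
    - {"rot":[0,0,0],"xyz":[0,0.008,-0.0427],"grip":255}
    - {"rot":[0,0,0],"xyz":[0,0.0104,-0.051],"grip":255}
    - {"rot":[0,0,0],"xyz":[0,0.0133,-0.0592],"grip":255}

```text
clock: 8.38
tool_pos: [0.5018, -0.1259, 0.0742]
eef_rot: [0.106, 0.994, -0.0, -0.0]
contact_force: [0.4, 0.6, -5.0]
opening: 0.176
finger_force: 20.0
```

>>> carry_out:
  plan:
    - {"rot":[0,0,0],"xyz":[0,0.003,-0.0082],"grip":255}
    - {"rot":[0,0,0],"xyz":[0,0.0063,-0.0162],"grip":255}
    - {"rot":[0,0,0],"xyz":[0,0.01,-0.0242],"grip":255}
    - {"rot":[0,0,0],"xyz":[0,0.014,-0.032],"grip":255}
    - {"rot":[0,0,0],"xyz":[0,0.018,-0.0396],"grip":255}
    - {"rot":[0,0,0],"xyz":[0,0.0224,-0.047],"grip":255}
    - {"rot":[0,0,0],"xyz":[0,0.027,-0.0544],"grip":255}
    - {"rot":[0,0,0],"xyz":[0,0.032,-0.0615],"grip":255}

```text
clock: 9.05
tool_pos: [0.5088, -0.0951, 0.1356]
eef_rot: [0.106, 0.994, -0.001, 0.0]
contact_force: [-0.6, -3.8, -0.8]
opening: 0.172
finger_force: 20.0
```

```bash
cat >> h.py <<'E'
H0=np.array([.4995,-.137,.029])-[0,0,.0143]   # TCP with the handle held, board flat
def at(k):
    a=np.deg2rad(k); return H0+X*(.248-.248*np.cos(a)+.024*np.sin(a))+Z*(.248*np.sin(a)+.024*np.cos(a)-.024)
E
python3 -c "
from h import *
rel(*[at(k) for k in (30,32,34,36,38,40,42,44,46)])"
```

```text
t 9.05 pos [ 0.5088 -0.0951  0.1356] F [-0.6 -3.8 -0.8] open 0.172 ff 20.0
 xyz [0.0004 0.0023 0.0001] rot [-0.001  0.    -0.003]
 xyz [ 0.0005  0.0075 -0.0069] rot [-0.001  0.    -0.003]
 xyz [ 0.0005  0.0129 -0.0137] rot [-0.001  0.    -0.003]
 xyz [ 0.0005  0.0185 -0.0203] rot [-0.001  0.    -0.003]
 xyz [ 0.0005  0.0244 -0.0267] rot [-0.001  0.    -0.003]
 xyz [ 0.0005  0.0305 -0.0329] rot [-0.001  0.    -0.003]
 xyz [ 0.0005  0.0368 -0.0389] rot [-0.001  0.    -0.003]
 xyz [ 0.0006  0.0433 -0.0447] rot [-0.001  0.    -0.003]
 xyz [ 0.0006  0.05   -0.0502] rot [-0.001  0.    -0.003]
```

>>> carry_out:
  plan:
    - {"rot":[0,0,0],"xyz":[0,0.0065,-0.0069],"grip":255}
    - {"rot":[0,0,0],"xyz":[0,0.012,-0.0137],"grip":255}
    - {"rot":[0,0,0],"xyz":[0,0.0175,-0.0203],"grip":255}
    - {"rot":[0,0,0],"xyz":[0,0.0234,-0.0267],"grip":255}
    - {"rot":[0,0,0],"xyz":[0,0.0295,-0.0329],"grip":255}
    - {"rot":[0,0,0],"xyz":[0,0.0358,-0.0389],"grip":255}
    - {"rot":[0,0,0],"xyz":[0,0.0423,-0.0447],"grip":255}
    - {"rot":[0,0,0],"xyz":[0,0.049,-0.0502],"grip":255}

```text
clock: 9.72
tool_pos: [0.5191, -0.048, 0.1862]
eef_rot: [0.106, 0.994, -0.001, 0.0]
contact_force: [-2.9, -8.3, 5.3]
opening: 0.171
finger_force: 20.0
```

```bash
python3 -c "
from h import *
rel(*[at(k) for k in (46,48,50,52,54,56,58,60,62)])"
```

```text
t 9.72 pos [ 0.5191 -0.048   0.1862] F [-2.9 -8.3  5.3] open 0.171 ff 20.0
 xyz [0.0007 0.0019 0.0004] rot [-0.003  0.001 -0.003]
 xyz [ 0.0007  0.0088 -0.0049] rot [-0.003  0.001 -0.003]
 xyz [ 0.0007  0.0158 -0.01  ] rot [-0.003  0.001 -0.003]
 xyz [ 0.0008  0.0231 -0.0148] rot [-0.003  0.001 -0.003]
 xyz [ 0.0008  0.0305 -0.0194] rot [-0.003  0.001 -0.003]
 xyz [ 0.0008  0.038  -0.0237] rot [-0.003  0.001 -0.003]
 xyz [ 0.0008  0.0457 -0.0277] rot [-0.003  0.001 -0.003]
 xyz [ 0.0008  0.0536 -0.0315] rot [-0.003  0.001 -0.003]
 xyz [ 0.0009  0.0616 -0.0349] rot [-0.003  0.001 -0.003]
```

>>> carry_out:
  plan:
    - {"rot":[0,0,0],"xyz":[0,0.0055,-0.0065],"grip":255}
    - {"rot":[0,0,0],"xyz":[0,0.0125,-0.012],"grip":255}
    - {"rot":[0,0,0],"xyz":[0,0.02,-0.017],"grip":255}
    - {"rot":[0,0,0],"xyz":[0,0.0275,-0.0217],"grip":255}
    - {"rot":[0,0,0],"xyz":[0,0.035,-0.026],"grip":255}
    - {"rot":[0,0,0],"xyz":[0,0.0427,-0.03],"grip":255}
    - {"rot":[0,0,0],"xyz":[0,0.0506,-0.034],"grip":255}
    - {"rot":[0,0,0],"xyz":[0,0.0586,-0.0375],"grip":255}

```text
clock: 10.38
tool_pos: [0.5319, 0.0116, 0.2236]
eef_rot: [0.105, 0.994, 0.0, 0.001]
contact_force: [-1.4, -4.5, 4.2]
opening: 0.171
finger_force: 20.0
```

```bash
python3 -c "
from h import *
rel(*[at(k) for k in (62,64,66,68,70,72,74,76,78)])
s=r.snapshot('scene'); cv2.imwrite('pics/s2.png',cv2.resize(s[140:340,220:440],(660,600))[:,:,::-1])"
```

```text
t 10.38 pos [0.5319 0.0116 0.2236] F [-1.4 -4.5  4.2] open 0.171 ff 20.0
 xyz [0.0008 0.0007 0.0027] rot [ 0.     0.001 -0.002]
 xyz [ 0.0008  0.0088 -0.0005] rot [ 0.     0.001 -0.002]
 xyz [ 0.0008  0.017  -0.0034] rot [ 0.     0.001 -0.002]
 xyz [ 0.0008  0.0252 -0.006 ] rot [ 0.     0.001 -0.002]
 xyz [ 0.0008  0.0336 -0.0083] rot [ 0.     0.001 -0.002]
 xyz [ 0.0009  0.0421 -0.0103] rot [ 0.     0.001 -0.002]
 xyz [ 0.0009  0.0506 -0.0121] rot [ 0.     0.001 -0.002]
 xyz [ 0.0009  0.0592 -0.0135] rot [ 0.     0.001 -0.002]
 xyz [ 0.0009  0.0678 -0.0146] rot [ 0.     0.001 -0.002]
```

View pics/s2.png

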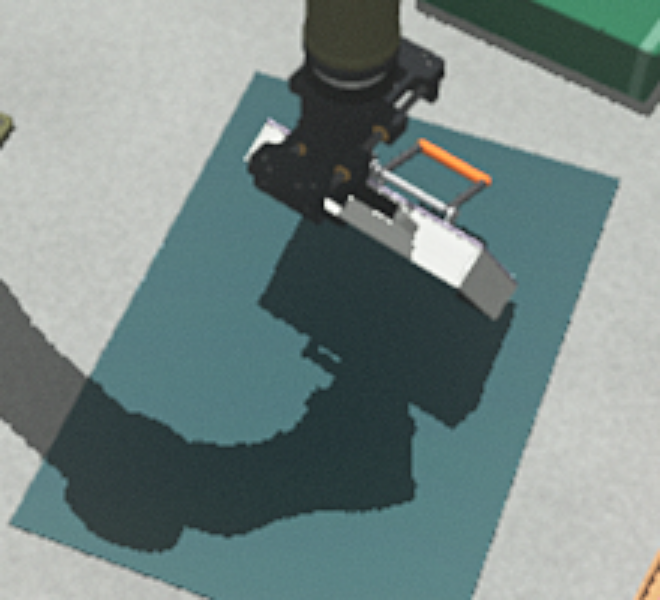

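The board is held at about 60° and the kickstand (crop pixel 455,160) is still open. I'm continuing along the arc.

>>> carry_out:
  plan:
    - {"rot":[0,0,0],"xyz":[0,0.0085,-0.003],"grip":255}
    - {"rot":[0,0,0],"xyz":[0,0.0165,-0.006],"grip":255}
    - {"rot":[0,0,0],"xyz":[0,0.0245,-0.0085],"grip":255}
    - {"rot":[0,0,0],"xyz":[0,0.033,-0.011],"grip":255}
    - {"rot":[0,0,0],"xyz":[0,0.041,-0.013],"grip":255}
    - {"rot":[0,0,0],"xyz":[0,0.0495,-0.0145],"grip":255}
    - {"rot":[0,0,0],"xyz":[0,0.058,-0.016],"grip":255}
    - {"rot":[0,0,0],"xyz":[0,0.0668,-0.017],"grip":255}

```text
clock: 11.1
tool_pos: [0.5461, 0.078, 0.2403]
eef_rot: [0.105, 0.994, 0.001, 0.001]
contact_force: [-0.1, -1.1, 4.6]
opening: 0.177
finger_force: 20.0
```

```bash
python3 -c "
from h import *
rel(*[at(k) for k in (78,80,82,84,86,88,90,92,94,96,98,100)])"
```

```text
t 11.1 pos [0.5461 0.078  0.2403] F [-0.1 -1.1  4.6] open 0.177 ff 20.0
 xyz [ 0.0009 -0.0001  0.002 ] rot [ 0.002  0.001 -0.001]
 xyz [0.0009 0.0085 0.0012] rot [ 0.002  0.001 -0.001]
 xyz [0.0009 0.0172 0.0007] rot [ 0.002  0.001 -0.001]
 xyz [0.0009 0.0259 0.0005] rot [ 0.002  0.001 -0.001]
 xyz [0.0009 0.0346 0.0006] rot [ 0.002  0.001 -0.001]
 xyz [0.0009 0.0433 0.001 ] rot [ 0.002  0.001 -0.001]
 xyz [0.0009 0.052  0.0017] rot [ 0.002  0.001 -0.001]
 xyz [0.0009 0.0606 0.0027] rot [ 0.002  0.001 -0.001]
 xyz [0.0009 0.0692 0.004 ] rot [ 0.002  0.001 -0.001]
 xyz [0.001  0.0778 0.0056] rot [ 0.002  0.001 -0.001]
 xyz [0.001  0.0862 0.0075] rot [ 0.002  0.001 -0.001]
 xyz [0.001  0.0947 0.0097] rot [ 0.002  0.001 -0.001]
```

>>> carry_out:
  plan:
    - {"rot":[0,0,0],"xyz":[0,0.008,-0.001],"grip":255}
    - {"rot":[0,0,0],"xyz":[0,0.0165,-0.0013],"grip":255}
    - {"rot":[0,0,0],"xyz":[0,0.025,-0.0015],"grip":255}
    - {"rot":[0,0,0],"xyz":[0,0.0335,-0.0014],"grip":255}
    - {"rot":[0,0,0],"xyz":[0,0.042,-0.001],"grip":255}
    - {"rot":[0,0,0],"xyz":[0,0.05,-0.0003],"grip":255}
    - {"rot":[0,0,0],"xyz":[0,0.057,0.0005],"grip":255}
    - {"rot":[0,0,0],"xyz":[0,0.063,0.001],"grip":255}

```text
clock: 11.77
tool_pos: [0.5592, 0.1399, 0.2386]
eef_rot: [0.105, 0.994, 0.001, 0.0]
contact_force: [0.5, 1.0, 2.8]
opening: 0.176
finger_force: 20.0
```

```bash
python3 -c "
from h import *
rel(*[at(k) for k in (90,92,94,96,98,100)])"
```

```text
t 11.77 pos [0.5592 0.1399 0.2386] F [0.5 1.  2.8] open 0.176 ff 20.0
 xyz [ 0.0008 -0.0113 -0.0001] rot [ 0.002  0.001 -0.001]
 xyz [ 0.0008 -0.0027  0.0009] rot [ 0.002  0.001 -0.001]
 xyz [0.0008 0.0059 0.0022] rot [ 0.002  0.001 -0.001]
 xyz [0.0008 0.0145 0.0038] rot [ 0.002  0.001 -0.001]
 xyz [0.0008 0.023  0.0057] rot [ 0.002  0.001 -0.001]
 xyz [0.0009 0.0314 0.0079] rot [ 0.002  0.001 -0.001]
```

>>> carry_out:
  plan:
    - {"rot":[0,0,0],"xyz":[0,0.0035,0.001],"grip":255}
    - {"rot":[0,0,0],"xyz":[0,0.007,0.0018],"grip":255}
    - {"rot":[0,0,0],"xyz":[0,0.0105,0.0025],"grip":255}
    - {"rot":[0,0,0],"xyz":[0,0.014,0.0033],"grip":255}
    - {"rot":[0,0,0],"xyz":[0,0.017,0.004],"grip":255}
    - {"rot":[0,0,0],"xyz":[0,0.02,0.0047],"grip":255}
    - {"rot":[0,0,0],"xyz":[0,0.023,0.0055],"grip":255}
    - {"rot":[0,0,0],"xyz":[0,0.025,0.006],"grip":255}

```text
clock: 12.43
tool_pos: [0.5646, 0.1647, 0.2333]
eef_rot: [0.105, 0.994, 0.002, 0.001]
contact_force: [0.3, 2.4, 7.0]
opening: 0.175
finger_force: 20.0
```

>>> carry_out:
  plan:
    - {"rot":[0,0,0],"xyz":[0,0.001,0.0005],"grip":255}
    - {"rot":[0,0,0],"xyz":[0,0.0025,0.001],"grip":255}
    - {"rot":[0,0,0],"xyz":[0,0.004,0.0015],"grip":255}
    - {"rot":[0,0,0],"xyz":[0,0.0045,0.0015],"grip":255}

```text
clock: 12.77
tool_pos: [0.5656, 0.1695, 0.232]
eef_rot: [0.105, 0.994, 0.002, 0.001]
contact_force: [-0.9, 1.8, 8.3]
opening: 0.175
finger_force: 20.0
```

```bash
python3 - <<'E'
from h import *
rel(at(100))
for n,b in(("scene",(250,80,450,320)),("top",(190,130,450,340))):
    im=r.snapshot(n); h=cv2.cvtColor(im,cv2.COLOR_RGB2HSV)
    p=blob(h,(5,150,90),(20,255,255),b); print(n,len(p),p.mean(0),cast(n,p.mean(0),.009),cv2.minAreaRect((cast(n,p,.009)[:,:2]*1000).astype(np.float32)))
    if n=="scene": a=im[110:310,230:430]
    else: b2=im[140:340,200:400]
cv2.imwrite('pics/s3.png',cv2.resize(np.hstack([a,b2]),(800,400))[:,:,::-1])
print(H0+X*.248)
E
```

```text
t 12.77 pos [0.5656 0.1695 0.232 ] F [-0.9  1.8  8.3] open 0.175 ff 20.0
 xyz [0.001  0.0012 0.0012] rot [ 0.005  0.002 -0.001]
scene 120 [339.2        125.90833333] [[0.3443818  0.48329132 0.009     ]] ((341.07366943359375, 484.5969543457031), (88.13175201416016, 94.96757507324219), 23.214616775512695)Traceback (most recent call last):
  File "<stdin>", line 5, in <module>
  File "h.py", line 11, in blob
    n,l,s,c=cv2.connectedComponentsWithStats(k); i=1+np.argmax(s[1:,4])
                                                     ~~~~~~~~~^^^^^^^^^
    return _wrapfunc(a, 'argmax', axis=axis, out=out, **kwds)
    return bound(*args, **kwds)
ValueError: attempt to get argmax of an empty sequence
```

```bash
python3 - <<'E'
from h import *
rel(at(100))
im=r.snapshot("scene"); b2=r.snapshot("top")[140:340,200:400]
cv2.imwrite('pics/s3.png',cv2.resize(np.hstack([im[120:320,240:440],b2]),(800,400))[:,:,::-1])
try:
    p=blob(cv2.cvtColor(im,cv2.COLOR_RGB2HSV),(5,150,60),(20,255,255),(270,160,430,320)); print(len(p),p.mean(0),cast("scene",p,.009).mean(0))
except ValueError: print("hidden")
E
```

```text
t 12.87 pos [0.5656 0.1694 0.232 ] F [-0.2  3.4  8.3] open 0.173 ff 20.0
 xyz [0.001  0.0013 0.0012] rot [ 0.005  0.001 -0.001]
hidden
```

View pics/s3.png

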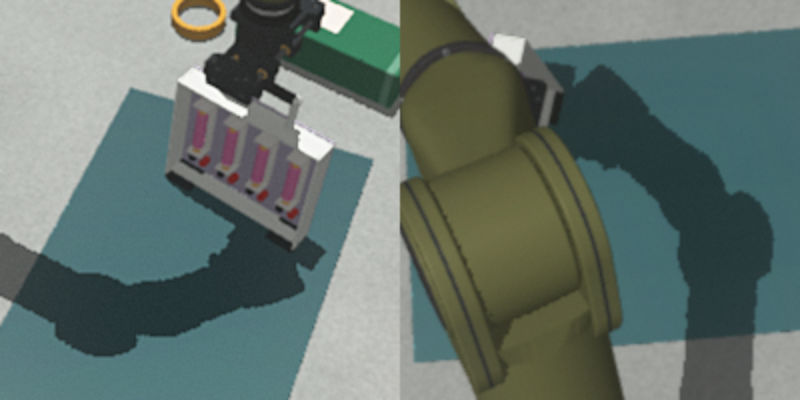

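```bash
python3 - <<'E'
from h import *
im=r.snapshot("scene"); cv2.imwrite('pics/s4.png',cv2.resize(im[190:260,310:410],(800,560),interpolation=cv2.INTER_CUBIC)[:,:,::-1])
rel()
E
```

```text
t 13.02 pos [0.5656 0.1692 0.232 ] F [0.7 3.3 8.2] open 0.169 ff 20.0
```

View pics/s4.png

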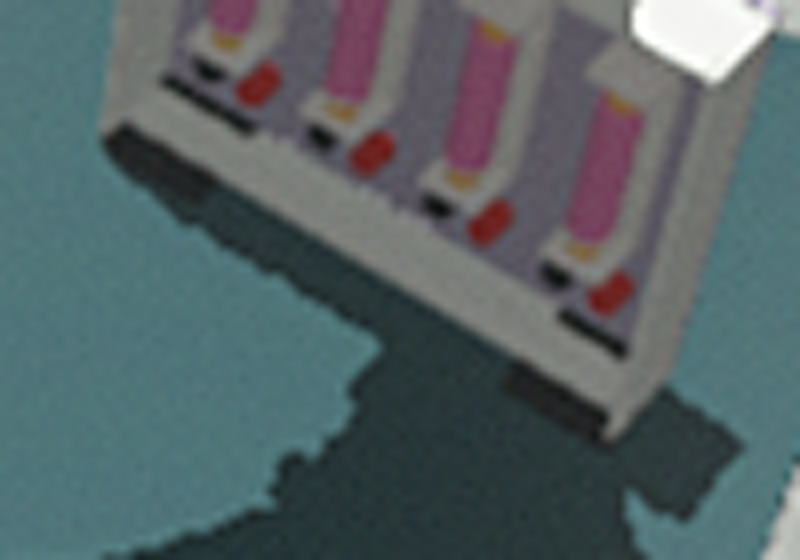

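The front lower foot corners are at crop pixels (108,152) and (603,438), which are (323.5,209) and (385.4,244.8) in the full picture.

```bash
python3 - <<'E'
from h import *
w=cast("scene",[[323.5,209],[385.4,244.8]],.003); d=w[1]-w[0]; print(w.round(4),np.linalg.norm(d),np.degrees(np.arctan2(d[1],d[0])))
s=r.get_state(); print("handle behind edge",(s["tool_pos"]-w.mean(0))@X, "handle z",s["tool_pos"][2]+.0143, s["qd"].round(3))
E
```

```text
[[0.447  0.1308 0.003 ]
 [0.672  0.0876 0.003 ]] 0.2290470991001961 -10.876674821594234
handle behind edge 0.06002180975903106 handle z 0.2463325263733242 [ 0.002  0.    -0.001  0.001  0.001 -0.001 -0.   ]
```

>>> carry_out:
  plan:
    - {"rot":[0,0,0],"xyz":[0,0.001,0.0003],"grip":255}
    - {"rot":[0,0,0],"xyz":[0,0.002,0.0006],"grip":255}
    - {"rot":[0,0,0],"xyz":[0,0.003,0.0009],"grip":255}
    - {"rot":[0,0,0],"xyz":[0,0.004,0.0012],"grip":255}
    - {"rot":[0,0,0],"xyz":[0,0.004,0.0012],"grip":255}
    - {"rot":[0,0,0],"xyz":[0,0.004,0.0012],"grip":255}
  squeeze: 12

```text
clock: 13.52
tool_pos: [0.5665, 0.1734, 0.2307]
eef_rot: [0.105, 0.994, 0.002, 0.001]
contact_force: [-0.9, 2.8, 7.1]
opening: 0.171
finger_force: 12.0
```

>>> carry_out:
  plan:
    - {"rot":[0,0,0],"xyz":[0,0.001,0.0003],"grip":255}
    - {"rot":[0,0,0],"xyz":[0,0.002,0.0006],"grip":255}
    - {"rot":[0,0,0],"xyz":[0,0.003,0.0009],"grip":255}
    - {"rot":[0,0,0],"xyz":[0,0.003,0.0009],"grip":255}

```text
clock: 13.85
tool_pos: [0.5668, 0.1752, 0.2302]
eef_rot: [0.105, 0.994, 0.001, 0.001]
contact_force: [-2.1, 0.5, 11.3]
opening: 0.176
finger_force: 12.0
```

>>> carry_out:
  plan:
    - {"rot":[0,0,0],"xyz":[0,0.001,0],"grip":255}
    - {"rot":[0,0,0],"xyz":[0,0.002,0],"grip":255}
    - {"rot":[0,0,0],"xyz":[0,0.002,0],"grip":255}
    - {"rot":[0,0,0],"xyz":[0,0.002,0],"grip":255}

```text
clock: 14.18
tool_pos: [0.567, 0.1755, 0.2301]
eef_rot: [0.106, 0.994, 0.0, 0.0]
contact_force: [-3.2, -0.9, 13.2]
opening: 0.177
finger_force: 12.0
```

```bash
python3 - <<'E'
from h import *
im=r.snapshot("scene"); cv2.imwrite('pics/s5.png',cv2.resize(im[190:260,310:410],(800,560),interpolation=cv2.INTER_CUBIC)[:,:,::-1])
rel()
E
```

```text
t 14.23 pos [0.567  0.1755 0.2301] F [-1.4 -1.7 12.1] open 0.173 ff 12.0
```

View pics/s5.png

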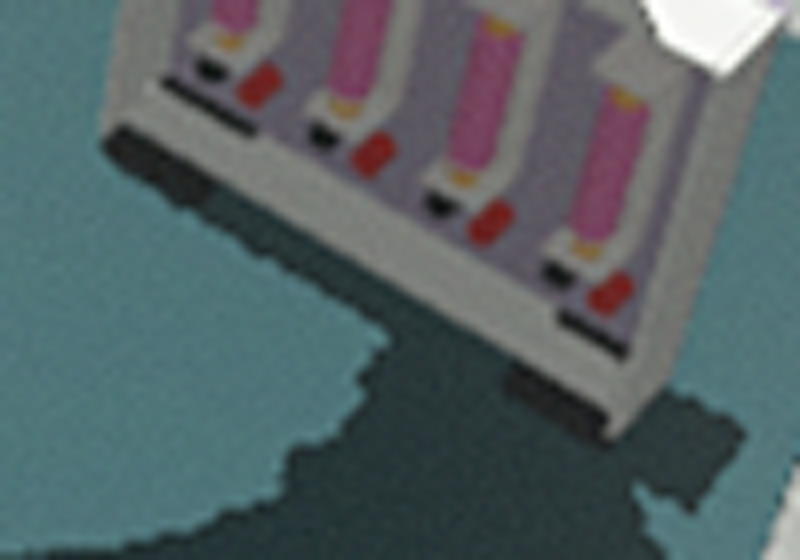

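The feet have not moved (corner still at 603,438). The last 2 mm command gave only 0.3 mm, with z force up to about 12 N, so the kickstand is on the mat. The handle is 0.244 m up against 0.245 m expected, so I'm handing in.

```bash
python3 -c "
from h import *
r.snapshot('top');rel();print(r.get_state()['qd'].round(3));print(r.finish_job())"
```

```text
t 14.28 pos [0.567  0.1754 0.2301] F [-2.2 -2.1 13.2] open 0.172 ff 12.0
[ 0.001  0.    -0.    -0.001 -0.002  0.    -0.002]
the job is handed in; nothing more can be done
None
```

I opened the kickstand and handed the job in at about 14 s of the 61 s limit, with the board standing on its feet and kickstand and the handle still gripped at 12 N; no verdict came back, and the kickstand's contact with the mat was judged by force because the cameras could not see it.

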